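Dry-fit a broken stoneware bottle on the work stand

ROBOT

A 6-joint arm with a two-finger parallel gripper is mounted at the origin on the work surface. World frame = base frame: x ahead of the robot, y to its left, z up, the work surface at z = 0. Lengths are in m, angles in degrees, forces in N, time in s.
With the tool pointing down it reaches from about 0.35 to 0.775 m from the base axis. Payload 7.3 kg.
Tool frame: the origin (TCP) lies at the very end of the fingers, on their centre line; the grasp point (between the pads) lies 19 mm behind it; z points along the fingers, y is the line along which they close (so a half turn about z gives the same grasp; the last joint's range is limited). The gripper opens to 92 mm and grips with 3 to 60 N. Pads are 19 mm wide; open, the fingers measure 130 mm over their backs; the gripper's body (75 mm by 190 mm) begins 47 mm behind the grasp point.
Start: joints at [55.863, 19.595, 87.324, -0, 73.075, -8.365], TCP at [0.228, 0.473, 0.203] pointing down, gripper open.
Joint ranges: [-145.02, 145.02], [-44.19, 115.74], [2.07, 154.8], [-57.11, 237.11], [16.16, 152.29], [-177.93, 177.93]. Speed limits (degrees/s): [147.25, 147.25, 180, 180, 180, 180].

INTERFACE

Orientations are given as [roll, pitch, yaw] about the fixed x, y, z axes, in that order (R = Rz(yaw) Ry(pitch) Rx(roll)).
In Python, from rig import env gives the robot as it stands.
- The arm moves only by the shell command python3 -m handwheel 'ROWS' [OPENING] [FORCE]. ROWS is JSON, a list of rows, each a list of 6 numbers: the shift along the tool's x, y, z in m, then the turn, a rotation vector about the tool's x, y, z in rad. In form: [[x, y, z, rx, ry, rz], ...]. A call has 1 to 8 rows; each row is the pose to reach, as a shift and turn from the pose commanded when the call began, along the tool's axes at that moment; what a row does not reach only later rows make up. A row lasts 1/12 s, in which the tool goes at most 41.7 mm and 7.16 degrees, less where a joint would pass 70% of its speed; a pose out of reach is approached as far as the arm can. A call with a gripper value outside its range is refused whole. OPENING is the finger opening in m, from 0 to 0.0918, set as the call begins (- or left out, the last holds). The fingers move at their own pace and stop on an object; FORCE is the grip in N (left out, the last holds). Time passes only in rows, so rows that repeat a pose let the fingers close. It gives the time, the measured TCP pose, the force, the opening and the grip force at its end, in the units of the state.
- env.state(): the state, without advancing time (a new reading comes with each control period).
- env.get_image(name): name is "scene" or "top" or "wrist"; returns the picture (420x560x3 uint8, red, green, blue); there is no depth.
- env.camera_model(name): a dict with "vertical_fov" (degrees; the focal length in pixels is half the picture's height over the tangent of half this angle, whatever the lens; pixels are square), "cx", "cy" (the principal point, pixels), "k1" (the pictures are not rectified: a ray, as slopes to the right and down, at radius r is drawn at 1 + k1 r^2 times it, then the intrinsics apply), "extrinsics" (4x4, takes a point from camera to world coordinates); the wrist camera has in their place "mount" (4x4, takes a point from camera to tool coordinates, whose origin is the TCP and whose axes are the flange's). Camera axes: x right, y down, z forward; pixel columns grow to the right and rows downward; lengths in m; the calibration is good to about 2 mm. A picture is of the moment at which its call begins: read the wrist's pose just before it. camera_model takes no time and is no camera call.
- env.close_job(): hands the job in; it is judged then, once.
The state is a dict: "time": time; "qpos": joint angles; "joint_vel": joint speeds; "joint_efforts": joint torques, N m; "ee_pos": TCP position; "ee_rot": TCP orientation; "wrist_force": force on the tool from outside, world axes, zero at the start; "torque": the same for the moment, N m; "opening": finger opening in m; "grip_force": force on a finger pad.
Only numpy, scipy, OpenCV 4.12 (cv2) and the standard library are available. Lean on these libraries where they do the work, as an engineer would, in place of code of your own. Each camera call takes 0.05 s, during which the arm holds its last target. There are 200 camera calls.

TASK

Rebuild the broken stoneware bottle upright in the middle of the round cork-topped work stand, one piece at a time from the bottom up: the flared base first, then the tall belly section, the shoulder, the neck, and last the cap, each fully seated over the white boss of the piece below. Let go of each piece before fetching the next, set them down without dropping or tipping them, and leave the whole bottle, the jar and the bowl where they stand.

Things in the scene. Friction and masses are not known exactly. Their poses are not given: they have to be found in the camera images.
- base: Tan stoneware, starts upright on the table. Flared foot 78 mm diameter, sloping in by 13 mm height to a straight side 60 mm diameter up to its top edge at 36 mm; on top a white tapered boss, 44 to 30 mm diameter, 12 mm high (48 overall). About 0.18 kg. Origin: centre of underside, z up; round.
- belly: Tan stoneware, starts upright on the table. Tallest piece: cylinder 60 mm diameter, 55 mm high, plus a white boss on top, 44 to 30 mm diameter, 12 mm high (67 overall). Recess underneath 50 mm diameter, 17 deep, goes over the base's boss. Seated: origin 36 mm above the base's. About 0.16 kg. Origin: centre of underside, z up; round.
- shoulder: Tan stoneware, starts upright on the table. 60 mm diameter up to 26 mm, cone to 48 mm diameter at 42 mm, white boss on top, 33 to 20 mm diameter, 12 mm high (54 overall). Recess underneath 50 mm diameter, 18 deep, for the belly's boss. Seated: origin 55 mm above the belly's. About 0.13 kg. Origin: centre of underside, z up; round.
- neck: Tan stoneware, starts upright on the table. 48 mm diameter up to 22 mm, cone to a 30 mm waist (32 to 40 mm), lip ring 44 mm diameter (40 to 46 mm), white boss on top 28 to 18 mm diameter, 11 high (57 overall). Recess underneath 39 mm diameter, 16 deep. Seated: origin 42 mm above the shoulder's. About 0.10 kg. Origin: centre of underside, z up; round.
- cap: Tan stoneware, starts upright on the table. Small lid with no white boss: 44 mm diameter, straight up to 22 mm, then a dome with a 16 mm button (33 overall). Recess underneath 36 mm diameter, 15 deep, for the neck's boss. Seated: rim on the neck's lip ring, origin 46 mm above the neck's. About 0.05 kg. Origin: centre of underside, z up; round.
- stand: Work stand, the target: fixed round dark metal disc, 86 mm diameter, with a cork top of 80 mm diameter, top 14 mm above the table. Origin: centre of its underside, at table height; z up. It does not turn.
- bottle: Bystander, leave alone: a whole small tan stoneware bottle, 64 mm diameter, 115 mm high, loose. Origin: centre of underside, z up; round.
- jar: Bystander, leave alone: an open pale stoneware jar, 76 mm diameter, 50 mm high, loose. Origin: centre of underside, z up; round.
- bowl: Bystander, leave alone: an open pale stoneware bowl, 82 mm diameter at the rim, 34 mm high, loose. Origin: centre of underside, z up; round.
- sherd_tray: Bystander: a square white tray with two sherds, 76 by 76 mm, walls 22 mm high, sherds up to about 50 mm; fixed. Origin: centre of underside; x and y along its sides.

How it is judged (in metres and radians):
On the way, in this order (a step that is already met when the one before it is completed fails the run):
1. the base stands on the work stand, let go (horizontal distance between base and stand below 0.014 m and z of base in the frame of stand between 0.01 and 0.018 m and angle between base's own z axis and vertical below 0.12 rad and contact force between the fingers and base below 0.05 N and linear speed of base below 0.03 m/s), for 0.2 s.
2. the belly section is seated on the base, let go (horizontal distance between belly and base below 0.007 m and z of belly in the frame of base between 0.032 and 0.04 m and angle between belly's own z axis and vertical below 0.12 rad and contact force between the fingers and belly below 0.05 N and linear speed of belly below 0.03 m/s), for 0.2 s.
3. the shoulder is seated on the belly section, let go (horizontal distance between shoulder and belly below 0.007 m and z of shoulder in the frame of belly between 0.051 and 0.059 m and angle between shoulder's own z axis and vertical below 0.12 rad and contact force between the fingers and shoulder below 0.05 N and linear speed of shoulder below 0.03 m/s), for 0.2 s.
4. the neck is seated on the shoulder, let go (horizontal distance between neck and shoulder below 0.007 m and z of neck in the frame of shoulder between 0.038 and 0.046 m and angle between neck's own z axis and vertical below 0.12 rad and contact force between the fingers and neck below 0.05 N and linear speed of neck below 0.03 m/s), for 0.2 s.
5. the cap is seated on the neck, let go (horizontal distance between cap and neck below 0.007 m and z of cap in the frame of neck between 0.042 and 0.05 m and angle between cap's own z axis and vertical below 0.12 rad and contact force between the fingers and cap below 0.05 N and linear speed of cap below 0.03 m/s), for 0.2 s.
At the end, for the whole second after the job is handed in: The base stands within 14 mm of the middle of the work stand; belly section on base, shoulder on belly, neck on shoulder and cap on neck, each within 7 mm of the axis of the piece below, within 4 mm of its seated height and within 0.12 rad of upright; all released and at rest (horizontal distance between base and stand below 0.014 m and z of base in the frame of stand between 0.01 and 0.018 m and angle between each of base, belly, shoulder, neck, cap's own z axis and vertical below 0.12 rad and linear speed of each of base, belly, shoulder, neck, cap below 0.03 m/s and angular speed of each of base, belly, shoulder, neck, cap below 0.3 rad/s and horizontal distance between belly and base below 0.007 m and z of belly in the frame of base between 0.032 and 0.04 m and horizontal distance between shoulder and belly below 0.007 m and z of shoulder in the frame of belly between 0.051 and 0.059 m and horizontal distance between neck and shoulder below 0.007 m and z of neck in the frame of shoulder between 0.038 and 0.046 m and horizontal distance between cap and neck below 0.007 m and z of cap in the frame of neck between 0.042 and 0.05 m); the robot touches nothing.
It fails at once if a piece of the broken bottle is dropped (moves faster than 0.6 m/s out of the fingers, a fall of about 2 cm) ((linear speed of base above 0.6 m/s and contact force between the fingers and base below 0.05 N) or (linear speed of belly above 0.6 m/s and contact force between the fingers and belly below 0.05 N) or (linear speed of shoulder above 0.6 m/s and contact force between the fingers and shoulder below 0.05 N) or (linear speed of neck above 0.6 m/s and contact force between the fingers and neck below 0.05 N) or (linear speed of cap above 0.6 m/s and contact force between the fingers and cap below 0.05 N)).
It fails at once if a piece of the broken bottle is tipped over (more than 0.7 rad) (angle between any of base, belly, shoulder, neck, cap's own z axis and vertical above 0.7 rad).
It fails at once if the whole bottle, the jar or the bowl is pushed more than 30 mm or tipped more than 0.4 rad (distance of any of bottle, jar, bowl from where it was at the start of the episode above 0.03 m or angle between any of bottle, jar, bowl's own z axis and vertical above 0.4 rad).
It also fails if it takes over 131 s, if anything falls off the work surface, if the arm or the gripper's body presses on something with over 40 N, if the wrist force passes 120 N, or if a joint passes its speed limit or range.

## Working session

There is one attempt and no reset: what is moved stays moved. The work goes in short steps, Python scripts to look and compute and a shell command to move; the robot and the scene stay as the last step left them, time stands still between calls to the robot, and variables do not carry over. Pictures are saved under pics/ and viewed, at most 18 in all, crops included, and the job is handed in when it is done.

```bash
mkdir -p pics; ls
python3 - <<'E'
from rig import env
import cv2
s=env.state();print({k:s[k] for k in('time','ee_pos','ee_rot','opening')})
for n in("top","scene"):
    m=env.camera_model(n);print(n,m)
    cv2.imwrite(f"pics/{n}0.png",env.get_image(n)[:,:,::-1])
print(env.camera_model("wrist"))
E
```

```text
pics
{'time': 0.0, 'ee_pos': array([0.22799637, 0.47238872, 0.20179825]), 'ee_rot': array([-1.79907276e+02, -1.21622908e-02,  1.54226531e+02]), 'opening': 0.09148296849571319}
top {'vertical_fov': 46.91422113599389, 'cx': 282.52402158728904, 'cy': 212.41876152023428, 'k1': -0.06365261731135592, 'extrinsics': array([[ 4.74831858e-02, -9.75624547e-01,  2.14247732e-01,
         3.21162914e-01],
       [-9.98871907e-01, -4.64877280e-02,  9.68529168e-03,
         2.97747309e-03],
       [ 5.10681986e-04, -2.14465929e-01, -9.76731337e-01,
         1.10925096e+00],
       [ 0.00000000e+00,  0.00000000e+00,  0.00000000e+00,
         1.00000000e+00]])}
scene {'vertical_fov': 50.922018871808596, 'cx': 279.4470127568472, 'cy': 210.1626328649955, 'k1': -0.05706834976056856, 'extrinsics': array([[ 0.88367481,  0.35709916, -0.3026533 ,  0.81321031],
       [ 0.46800168, -0.6873214 ,  0.55548512, -0.49877883],
       [-0.00965682, -0.63251046, -0.77449162,  0.76167636],
       [ 0.        ,  0.        ,  0.        ,  1.        ]])}
{'vertical_fov': 69.42324367223715, 'cx': 278.7404125092902, 'cy': 209.08406202763214, 'k1': -0.043143398885712905, 'mount': array([[ 2.72651004e-04, -9.52012923e-01, -3.06057708e-01,
         8.37923767e-02],
       [ 9.99999866e-01,  3.94427002e-04, -3.36043279e-04,
        -9.21710757e-04],
       [ 4.40634968e-04, -3.06057576e-01,  9.52012902e-01,
        -1.81993075e-01],
       [ 0.00000000e+00,  0.00000000e+00,  0.00000000e+00,
         1.00000000e+00]])}
```

View pics/top0.png

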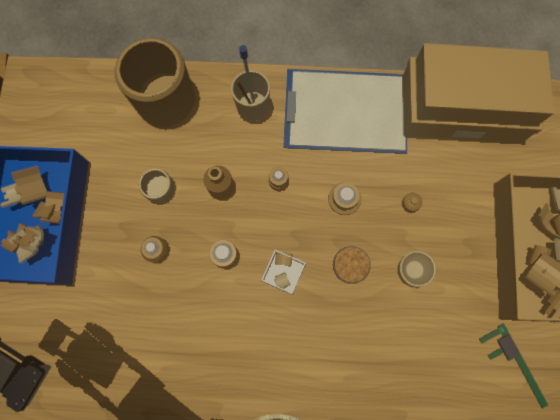

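View pics/scene0.png

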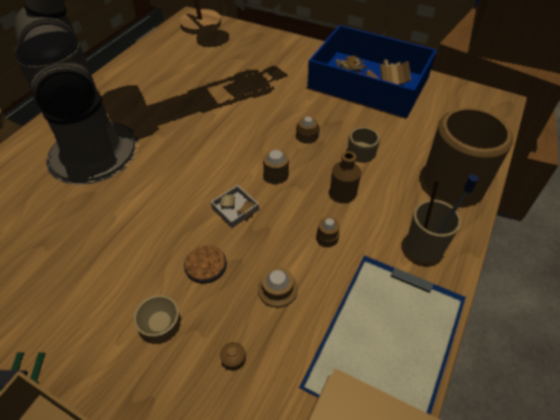

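The top view shows the base at (346,196), stand (352,265), cap (412,202), belly (223,252), shoulder (153,248), neck (279,178), bottle (218,180), jar (156,184), bowl (417,268) and tray (284,271). The scene view shows the base at (278,283), stand (205,263), cap (232,354), belly (276,165), shoulder (308,128) and neck (328,230).

```bash
cat > h.py <<'E'
from rig import env
import cv2, numpy as np
from scipy.spatial.transform import Rotation as R
def cam(n, T=None):
    m=env.camera_model(n); f=210/np.tan(np.radians(m['vertical_fov']/2))
    E=m['extrinsics'] if n!='wrist' else T@m['mount']
    return f,m['cx'],m['cy'],m['k1'],E
def toolT():
    s=env.state(); T=np.eye(4); T[:3,:3]=R.from_euler('xyz',s['ee_rot'],degrees=True).as_matrix(); T[:3,3]=s['ee_pos']; return T
def cast(c,uv,z):
    f,cx,cy,k,E=c; d=np.array([(uv[0]-cx)/f,(uv[1]-cy)/f]); u=d.copy()
    for _ in range(20): u=d/(1+k*(u@u))
    r=E[:3,:3]@np.array([*u,1]); o=E[:3,3]; return (o+r*(z-o[2])/r[2])[:2]
def proj(c,p):
    f,cx,cy,k,E=c; q=E[:3,:3].T@(np.array(p)-E[:3,3]); u=q[:2]/q[2]; u=u*(1+k*(u@u)); return u*f+[cx,cy]
def blob(mask,uv,r):
    """component nearest uv within window r: centroid, area, bbox"""
    w=np.zeros_like(mask); x,y=map(int,uv); w[max(0,y-r):y+r,max(0,x-r):x+r]=1
    n,l,st,c=cv2.connectedComponentsWithStats((mask*w).astype(np.uint8))
    if n<2: return None
    i=1+np.argmax(st[1:,4]); return c[i],st[i]
def white(im,smax=70,vmin=110):
    h=cv2.cvtColor(im,cv2.COLOR_RGB2HSV); return ((h[...,1]<smax)&(h[...,2]>vmin)).astype(np.uint8)
E
python3 - <<'E'
from h import *
P={'base':((346,196),(278,280),.043),'belly':((223,250),(276,157),.062),'shoulder':((151,247),(308,122),.049),'neck':((279,175),(329,224),.052)}
ims={n:cv2.imread(f'pics/{n}0.png')[:,:,::-1].copy() for n in('top','scene')}
for k,(a,b,z) in P.items():
    for n,uv in(('top',a),('scene',b)):
        im=ims[n]; print(k,n,im[uv[1],uv[0]], end=' ')
        r=blob(white(im,90,110),uv,16)
        if r: print(r[0].round(1),r[1],cast(cam(n),r[0],z).round(4))
        else: print()
h=cv2.cvtColor(ims['top'],cv2.COLOR_RGB2HSV)
for n,uv in(('top',(352,265)),('scene',(205,263)),('top',(412,202)),('scene',(232,354))):
    print(n,cv2.cvtColor(ims[n],cv2.COLOR_RGB2HSV)[uv[1],uv[0]-25:uv[0]+26:5].tolist())
a=np.hstack([cv2.resize(ims['top'][y-22:y+22,x-22:x+22],(264,264),interpolation=0) for x,y in((352,265),(412,202),(346,196))])
b=np.hstack([cv2.resize(ims['scene'][y-32:y+32,x-32:x+32],(264,264),interpolation=0) for x,y in((205,263),(232,354),(278,283))])
cv2.imwrite('pics/c0.png',np.vstack([a,b])[:,:,::-1])
E
```

```text
base top [181 170 149] [346.  194.7] [337 186  19  18 266] [ 0.6032 -0.1288]
base scene [149 138 119] [277.3 276.8] [270 270  16  15 188] [ 0.6043 -0.1277]
belly top [183 175 154] [222.2 252.5] [213 243  19  20 297] [0.4554 0.1403]
belly scene [141 130 112] [275.4 154.1] [269 150  14   9 101] [0.4542 0.1452]
shoulder top [182 171 151] [151.3 247.5] [145 241  14  14 152] [0.4602 0.3006]
shoulder scene [98 90 78] [307.9 118.9] [304 117   8   5  31] [0.4596 0.3073]
neck top [183 171 150] [278.  175.4] [273 170  11  12 101] [0.6386 0.0279]
neck scene [129 118 102] [329.1 221.3] [325 218   9   7  50] [0.6392 0.031 ]
top [[18, 135, 157], [18, 132, 135], [16, 147, 146], [17, 148, 143], [16, 150, 141], [16, 150, 150], [16, 152, 148], [17, 151, 149], [16, 152, 138], [18, 138, 159], [19, 136, 158]]
scene [[17, 160, 126], [15, 156, 98], [14, 171, 112], [14, 171, 115], [15, 172, 110], [14, 170, 120], [15, 174, 95], [14, 174, 113], [14, 172, 114], [16, 101, 48], [17, 159, 111]]
top [[19, 135, 161], [19, 137, 162], [19, 137, 162], [18, 150, 90], [18, 147, 135], [18, 144, 133], [18, 145, 135], [19, 143, 143], [19, 137, 156], [19, 139, 156], [18, 137, 155]]
scene [[17, 157, 112], [17, 159, 112], [17, 160, 115], [16, 169, 83], [16, 166, 83], [17, 156, 106], [17, 164, 95], [16, 169, 86], [17, 161, 108], [17, 160, 118], [17, 159, 109]]
```

View pics/c0.png

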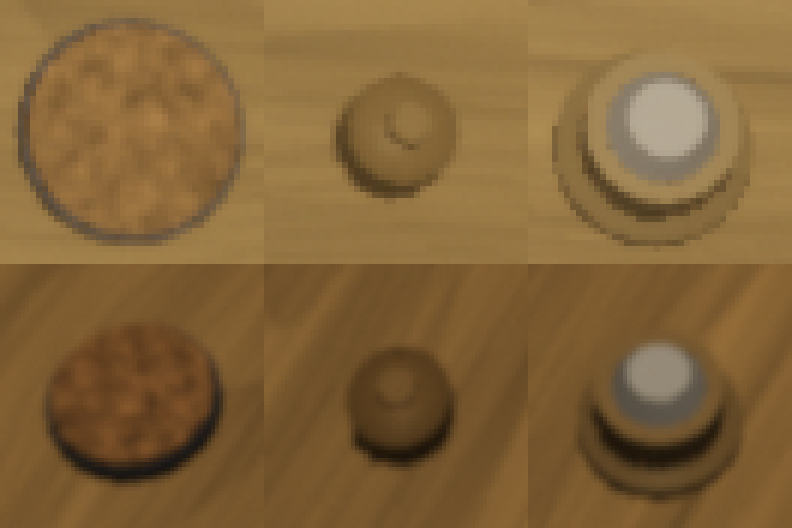

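The crops show the cork disc centred at top (351.8,264.7) and scene (205.2,262.8). The cap button sits at top (414,200.3) and scene (232.2,352).

```bash
cat >> h.py <<'E'
def go(p,yaw=180):
    """shift/turn in tool axes from measured pose to straight-down pose p,yaw"""
    T=toolT(); D=R.from_euler('xyz',[180,0,yaw],degrees=True)
    print('shift',(T[:3,:3].T@(np.array(p)-T[:3,3])).round(4),'rv',(R.from_matrix(T[:3,:3]).inv()*D).as_rotvec().round(3),'tcp',T[:3,3].round(4))
E
python3 - <<'E'
from h import *
P={'base':((346,194.7),(277.3,276.8),.048),'belly':((222.2,252.5),(275.4,154.1),.067),'shoulder':((151.3,247.5),(307.9,118.9),.054),'neck':((278,175.4),(329.1,221.3),.057),'stand':((351.8,264.7),(205.2,262.8),.014),'cap':((414,200.3),(232.2,352),.033),
'bottle':((216,174),(348,158),.115),'tray':((284,271),(236,206),.022),'jar':((156,184),(364,138),.05),'bowl':((417,267),(157,315),.034)}
for k,(a,b,z) in P.items(): print(k,cast(cam('top'),a,z).round(4),cast(cam('scene'),b,z).round(4))
go([.53,-.13,.26])
E
```

```text
base [ 0.6019 -0.1282] [ 0.6058 -0.1303]
belly [0.4547 0.1397] [0.4566 0.1405]
shoulder [0.4596 0.2991] [0.462  0.3018]
neck [0.6372 0.0277] [0.6404 0.0272]
stand [ 0.4476 -0.1489] [ 0.4528 -0.1514]
cap [ 0.6002 -0.2872] [ 0.6029 -0.2883]
bottle [0.6167 0.1593] [0.622 0.156]
tray [0.4255 0.0041] [ 0.4344 -0.0017]
jar [0.6061 0.3048] [0.6108 0.3038]
bowl [ 0.4467 -0.2922] [ 0.4472 -0.294 ]
shift [-0.5339 -0.4113 -0.0577] rv [-0.001 -0.001 -0.45 ] tcp [0.228  0.4725 0.2019]
```

```bash
python3 -m handwheel '[[-0.03,-0.02,-0.02,0,0,-0.1],[-0.06,-0.045,-0.055,0,0,-0.2],[-0.09,-0.07,-0.055,0,0,-0.3],[-0.12,-0.095,-0.055,0,0,-0.4],[-0.155,-0.12,-0.057,0,0,-0.45],[-0.19,-0.145,-0.057,0,0,-0.45],[-0.22,-0.17,-0.057,0,0,-0.45],[-0.25,-0.195,-0.057,0,0,-0.45]]' 0.0915
python3 -c "
from h import *
go([.53,-.13,.26])"
```

```text
time: 0.77
ee_pos: [0.3681, 0.1883, 0.2595]
ee_rot: [180.0, 0.0, -180.0]
wrist_force: [0.8, 0.1, 0.4]
opening: 0.0917
grip_force: 0.0
shift [-0.1617 -0.3184 -0.0006] rv [0.    0.    0.001] tcp [0.3681 0.1883 0.2595]
```

```bash
python3 -m handwheel '[[-0.02,-0.035,0,0,0,0],[-0.04,-0.075,0,0,0,0],[-0.06,-0.11,0,0,0,0],[-0.08,-0.15,0,0,0,0],[-0.1,-0.185,0,0,0,0],[-0.12,-0.22,0,0,0,0],[-0.14,-0.255,0,0,0,0],[-0.15,-0.29,0,0,0,0]]'
python3 -m handwheel '[[-0.016,-0.029,0,0,0,0],[-0.016,-0.029,0,0,0,0],[-0.016,-0.029,0,0,0,0]]'
python3 - <<'E'
from h import *
T=toolT(); im=env.get_image('wrist'); cv2.imwrite('pics/w1.png',im[:,:,::-1])
c=cam('wrist',T); print(T[:3,3])
for k,p in dict(base=(.604,-.129,.048),stand=(.45,-.15,.014),cap=(.6015,-.2878,.033)).items(): print(k,proj(c,p))
r=blob(white(im,90,110),proj(c,(.604,-.129,.048)),40); print(r, cast(c,r[0],.048))
E
```

```text
time: 1.43
ee_pos: [0.5192, -0.102, 0.2588]
ee_rot: [180.0, -0.0, 180.0]
wrist_force: [-0.2, 0.3, 0.4]
opening: 0.0913
grip_force: 0.0
time: 1.68
ee_pos: [0.5339, -0.1302, 0.2583]
ee_rot: [179.9, -0.1, 179.8]
wrist_force: [-0.8, 0.7, 0.0]
opening: 0.0915
grip_force: 0.0
[ 0.53385065 -0.13015226  0.25828769]
base [280.04029571 228.75869309]
stand [264.18090029 112.74282947]
cap [169.73070201 223.5080245 ]
(array([278.52647059, 225.39852941]), array([264, 212,  30,  28, 680], dtype=int32)) [ 0.59901125 -0.13108835]
```

View pics/w1.png

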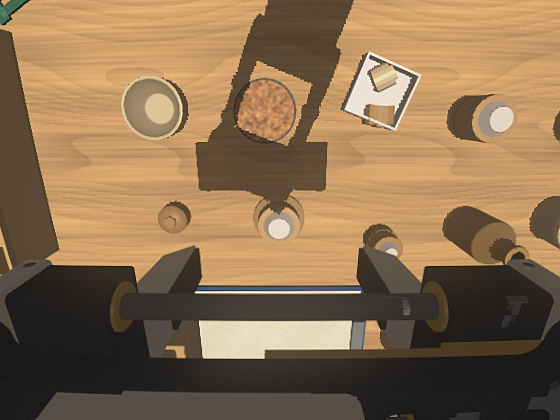

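The wrist view shows the base's boss at (279,225), cork at about (265,110), the cap at (174,217) and the bowl and tray clear of them. This matches the estimates within 3 mm, so I'll grasp the base at (0.602,-0.130).

```bash
python3 -m handwheel '[[-0.035,0,0.02,0,0,0],[-0.068,0.0005,0.06,0,0,0],[-0.068,0.0005,0.1,0,0,0],[-0.068,0.0005,0.14,0,0,0],[-0.068,0.0005,0.17,0,0,0],[-0.068,0.0005,0.18,0,0,0]]'
python3 - <<'E'
from h import *
T=toolT(); im=env.get_image('wrist'); cv2.imwrite('pics/w2.png',im[:,:,::-1])
c=cam('wrist',T); go([.602,-.13,.017]);print(proj(c,(.602,-.13,.048)))
E
```

```text
time: 2.23
ee_pos: [0.5981, -0.1252, 0.0738]
ee_rot: [179.8, -0.6, -179.9]
wrist_force: [0.2, 1.0, -1.0]
opening: 0.0916
grip_force: 0.0
shift [-0.0038 -0.0045  0.0577] rv [ 0.003 -0.009  0.002] tcp [ 0.5987 -0.1257  0.0747]
[273.14707259 236.82181127]
```

View pics/w2.png

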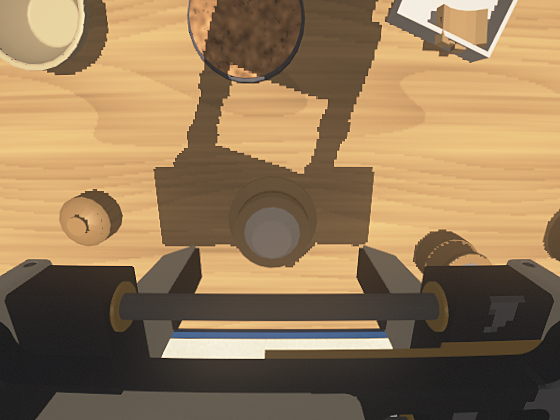

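The boss top is at (271,237) and I predicted (273,237), so the estimate holds. I'll descend in settled steps.

```bash
python3 -m handwheel '[[0,0,0,0,0,0],[0,0,0,0,0,0],[0,0,0,0,0,0],[0,0,0,0,0,0]]'
python3 -c "
from h import *
go([.602,-.13,.017])"
```

```text
time: 2.62
ee_pos: [0.6032, -0.1286, 0.0822]
ee_rot: [-179.9, 0.2, -180.0]
wrist_force: [0.0, -0.6, 0.5]
opening: 0.0917
grip_force: 0.0
shift [ 0.0015 -0.0013  0.0652] rv [-0.001  0.004  0.   ] tcp [ 0.6032 -0.1286  0.0822]
```

```bash
python3 -m handwheel '[[0,0,0.01,0,0,0],[0,-0.001,0.025,0,0,0],[0,-0.001,0.04,0,0,0],[0,-0.001,0.05,0,0,0],[0,-0.001,0.057,0,0,0],[0,-0.001,0.06,0,0,0],[0,-0.001,0.06,0,0,0],[0,-0.001,0.06,0,0,0]]'
python3 -c "
from h import *
go([.602,-.13,.017])"
```

```text
time: 3.28
ee_pos: [0.6022, -0.1294, 0.0199]
ee_rot: [-180.0, 0.0, -180.0]
wrist_force: [-0.3, -0.4, -0.3]
opening: 0.0916
grip_force: 0.0
shift [ 0.0003 -0.0006  0.0029] rv [-0.     0.001  0.   ] tcp [ 0.6022 -0.1294  0.0199]
```

```bash
python3 -m handwheel '[[0,0,0.002,0,0,0],[0,0,0.002,0,0,0],[0,0,0.002,0,0,0],[0,0,0.002,0,0,0],[0,0,0.002,0,0,0],[0,0,0.002,0,0,0],[0,0,0.002,0,0,0],[0,0,0.002,0,0,0]]' 0.04 20
python3 -m handwheel '[[0,0,0,0,0,0],[0,0,0,0,0,0],[0,0,-0.01,0,0,0],[0,0,-0.025,0,0,0],[0,0,-0.04,0,0,0],[0,0,-0.05,0,0,0],[0,0,-0.05,0,0,0],[0,0,-0.05,0,0,0]]'
python3 -c "
from h import *
go([.45,-.15,.07])"
```

```text
time: 3.95
ee_pos: [0.6019, -0.1292, 0.0175]
ee_rot: [180.0, 0.0, -180.0]
wrist_force: [-0.4, -1.0, -0.0]
opening: 0.0434
grip_force: 0.0
time: 4.62
ee_pos: [0.6022, -0.1294, 0.0682]
ee_rot: [-180.0, 0.1, -180.0]
wrist_force: [-0.9, -0.4, -0.4]
opening: 0.0401
grip_force: 0.0
shift [ 0.1522 -0.0206 -0.002 ] rv [-0.     0.001  0.   ] tcp [ 0.6022 -0.1294  0.0682]
```

Run:
```python
from h import *
T=toolT(); im=env.get_image('wrist'); a=env.get_image('scene')
cv2.imwrite('pics/w3.png',np.hstack([cv2.resize(im,(400,300)),cv2.resize(a[190:400,140:420],(400,300))])[:,:,::-1])
```

```text
(no output)
```

View pics/w3.png

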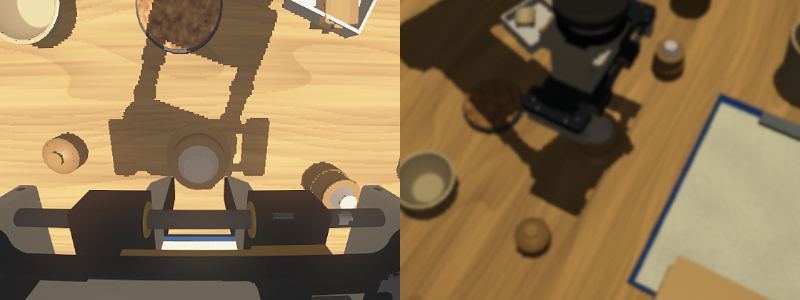

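The fingers closed to 40 mm without touching anything and the base hasn't moved. I'll check where the fingertips really are against the reported TCP.

Run:
```python
from h import *
T=toolT(); im=env.get_image('wrist'); a=env.get_image('scene'); b=env.get_image('top')
tcp=T[:3,3]; print(tcp, env.state()['opening'])
c=cam('wrist',T); 
def mark(im,c,pts):
    im=im.copy()
    for p,col in pts: cv2.circle(im,tuple(np.round(proj(c,p)).astype(int)),2,col,-1)
    return im
pts=[(tcp,(255,0,0)),(tcp+[0,.02,0],(0,255,0)),(tcp-[0,.02,0],(0,255,0)),((.603,-.129,.048),(0,0,255)),((.603,-.159,.036),(0,255,255)),((.603,-.099,.036),(0,255,255))]
i1=mark(im,c,pts)[170:320,190:370]; i2=mark(a,cam('scene'),pts)[205:325,205:349]; i3=mark(b,cam('top'),pts)[140:240,290:410]
cv2.imwrite('pics/w4.png',np.hstack([cv2.resize(i,(266,222),interpolation=2) for i in(i1,i2,i3)])[:,:,::-1])
```

```text
[ 0.60139081 -0.12910502  0.06682278] 0.040040114122352505
```

View pics/w4.png

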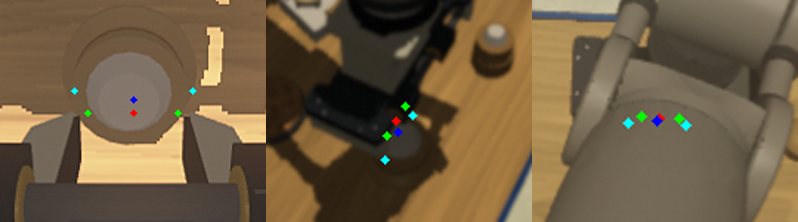

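The fingers and base look aligned in x and y, but the base appears further from the camera than the reported height implies. I'll open and feel downwards in small steps, watching the force.

```bash
python3 -m handwheel '[[0,0,0,0,0,0],[0,0,0,0,0,0],[0,0,0,0,0,0],[0,0,0,0,0,0],[0,0,0,0,0,0],[0,0,0,0,0,0],[0,0,0,0,0,0],[0,0,0,0,0,0]]' 0.0917
python3 -m handwheel '[[0,-0.001,0.015,0,0,0],[0,-0.001,0.03,0,0,0],[0,-0.001,0.045,0,0,0],[0,-0.001,0.05,0,0,0],[0,-0.001,0.053,0,0,0],[0,-0.001,0.055,0,0,0],[0,-0.001,0.055,0,0,0],[0,-0.001,0.055,0,0,0]]'
```

```text
time: 5.53
ee_pos: [0.6019, -0.1293, 0.0676]
ee_rot: [180.0, 0.0, -180.0]
wrist_force: [0.2, 0.6, 0.4]
opening: 0.0886
grip_force: 0.0
time: 6.2
ee_pos: [0.6024, -0.1304, 0.0133]
ee_rot: [-180.0, 0.1, -180.0]
wrist_force: [-0.2, -0.4, -0.1]
opening: 0.0918
grip_force: 0.0
```

```bash
python3 -m handwheel '[[0,0,0.002,0,0,0],[0,0,0.004,0,0,0],[0,0,0.004,0,0,0],[0,0,0.004,0,0,0]]'; python3 -m handwheel '[[0,0,0.002,0,0,0],[0,0,0.004,0,0,0],[0,0,0.004,0,0,0],[0,0,0.004,0,0,0]]'
python3 - <<'E'
from h import *
T=toolT(); im=env.get_image('wrist'); cv2.imwrite('pics/w5.png',im[:,:,::-1]); print(env.state()['opening'])
E
```

```text
time: 6.53
ee_pos: [0.6019, -0.1303, 0.0085]
ee_rot: [180.0, -0.0, -180.0]
wrist_force: [-0.1, 0.1, 0.6]
opening: 0.0916
grip_force: 0.0
time: 6.87
ee_pos: [0.6018, -0.1302, 0.0043]
ee_rot: [180.0, -0.0, -180.0]
wrist_force: [-0.1, 0.5, 0.1]
opening: 0.0918
grip_force: 0.0
0.0917186576281636
```

View pics/w5.png

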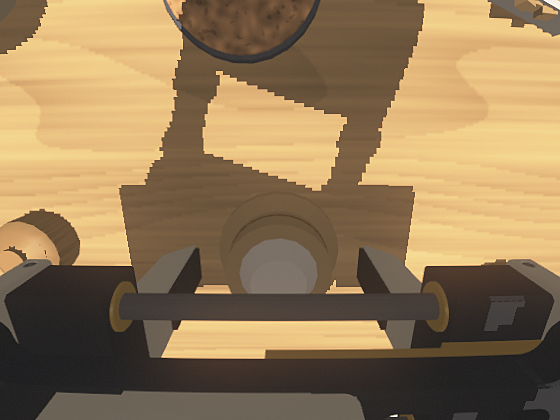

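The picture shows the finger ends at about (200,267) and (358,267). By their spacing and row they are about 25 mm above the reported TCP, and there has been no contact so far. I'll keep feeling downward.

```bash
for i in 1; do python3 -m handwheel '[[0,0,0.003,0,0,0],[0,0,0.006,0,0,0],[0,0,0.006,0,0,0],[0,0,0.006,0,0,0],[0,0,0.006,0,0,0]]'; done
python3 -m handwheel '[[0,0,0.002,0,0,0],[0,0,0.004,0,0,0],[0,0,0.006,0,0,0],[0,0,0.006,0,0,0],[0,0,0.006,0,0,0]]'
```

```text
time: 7.33
ee_pos: [0.6019, -0.1303, -0.0016]
ee_rot: [180.0, -0.0, -180.0]
wrist_force: [0.3, 0.2, -0.0]
opening: 0.0916
grip_force: 0.0
time: 7.75
ee_pos: [0.6018, -0.1302, -0.0077]
ee_rot: [180.0, -0.0, -180.0]
wrist_force: [0.3, 0.7, 0.5]
opening: 0.0917
grip_force: 0.0
```

The reported TCP is below the table with no contact, so the finger ends really are about 25 mm short of it. I'll close here.

```bash
python3 -m handwheel '[[0,0,0,0,0,0],[0,0,0,0,0,0],[0,0,0,0,0,0],[0,0,0,0,0,0],[0,0,0,0,0,0],[0,0,0,0,0,0],[0,0,0,0,0,0],[0,0,0,0,0,0]]' 0.045 20
```

```text
time: 8.42
ee_pos: [0.6019, -0.1303, -0.0074]
ee_rot: [180.0, 0.0, -180.0]
wrist_force: [-0.4, 0.3, -0.2]
opening: 0.0593
grip_force: 20.0
```

```bash
python3 -m handwheel '[[0,0,-0.01,0,0,0],[0,0,-0.02,0,0,0],[0,0,-0.035,0,0,0],[0,0,-0.045,0,0,0],[0,0,-0.05,0,0,0],[0,0,-0.05,0,0,0],[0,0,-0.05,0,0,0]]'
python3 - <<'E'
from h import *
go([.45,-.15,.05])
T=toolT(); im=env.get_image('wrist'); cv2.imwrite('pics/w6.png',im[:,:,::-1]); c=cam('wrist',T)
# disc rim ellipse from picture w1 (static-ish) for the stand
a=cv2.imread('pics/w1.png')[:,:,::-1].copy(); hsv=cv2.cvtColor(a,cv2.COLOR_RGB2HSV)
rim=((hsv[...,1]<90)&(hsv[...,2]<130)).astype(np.uint8); w=np.zeros_like(rim); w[70:150,228:303]=1
ys,xs=np.nonzero(rim*w); print(len(xs),xs.min(),xs.max(),ys.min(),ys.max())
e=cv2.fitEllipse(cv2.convexHull(np.c_[xs,ys].astype(np.int32))); print(e)
T1=np.eye(4);T1[:3,:3]=R.from_euler('xyz',[179.95,-.05,179.9],degrees=True).as_matrix();T1[:3,3]=[.53385,-.13015,.25829]
print(cast(cam('wrist',T1),e[0],.014))
E
```

```text
time: 9.0
ee_pos: [0.6019, -0.1303, 0.0428]
ee_rot: [-180.0, 0.0, -180.0]
wrist_force: [0.1, 0.0, -1.6]
opening: 0.0596
grip_force: 20.0
shift [ 0.1519 -0.0197 -0.0073] rv [-0.  0.  0.] tcp [ 0.6019 -0.1303  0.0428]
299 233 295 78 143
((264.2854309082031, 110.46477508544922), (62.40861511230469, 65.23306274414062), 169.67697143554688)
[ 0.44732457 -0.14991611]
```

```bash
python3 -m handwheel '[[0.015,-0.002,0,0,0,0],[0.04,-0.005,0,0,0,0],[0.07,-0.009,0,0,0,0],[0.1,-0.013,0,0,0,0],[0.125,-0.016,0,0,0,0],[0.145,-0.0195,0,0,0,0],[0.154,-0.0195,0,0,0,0],[0.154,-0.0195,0,0,0,0]]'
python3 -m handwheel '[[0,0,0,0,0,0],[0,0,0,0,0,0],[0,0,0.01,0,0,0],[0,0,0.02,0,0,0],[0,0,0.028,0,0,0],[0,0,0.031,0,0,0],[0,0,0.031,0,0,0],[0,0,0.031,0,0,0]]'
python3 -c "
from h import *
go([.448,-.15,.0066])"
```

```text
time: 9.72
ee_pos: [0.446, -0.1495, 0.0421]
ee_rot: [179.9, -0.1, 179.9]
wrist_force: [-0.1, -0.4, -1.8]
opening: 0.0597
grip_force: 20.0
time: 10.38
ee_pos: [0.4483, -0.1498, 0.0114]
ee_rot: [180.0, -0.0, -180.0]
wrist_force: [0.2, 0.2, -1.7]
opening: 0.0596
grip_force: 20.0
shift [ 0.0003 -0.0002  0.0048] rv [ 0. -0.  0.] tcp [ 0.4483 -0.1498  0.0114]
```

```bash
python3 -m handwheel '[[0,0,0.001,0,0,0],[0,0,0.002,0,0,0],[0,0,0.003,0,0,0],[0,0,0.004,0,0,0],[0,0,0.0045,0,0,0],[0,0,0.0045,0,0,0],[0,0,0.0045,0,0,0]]'
python3 -m handwheel '[[0,0,0.0005,0,0,0],[0,0,0.001,0,0,0],[0,0,0.001,0,0,0],[0,0,0.001,0,0,0]]'
```

```text
time: 10.97
ee_pos: [0.4479, -0.1498, 0.007]
ee_rot: [180.0, 0.0, -180.0]
wrist_force: [0.1, 0.0, -1.3]
opening: 0.0598
grip_force: 20.0
time: 11.3
ee_pos: [0.448, -0.1499, 0.0065]
ee_rot: [-180.0, 0.0, -180.0]
wrist_force: [-1.3, 0.0, 5.1]
opening: 0.0602
grip_force: 20.0
```

Contact felt at 5 N. I'll release and rise.

```bash
python3 -m handwheel '[[0,0,0,0,0,0],[0,0,0,0,0,0],[0,0,0,0,0,0],[0,0,0,0,0,0],[0,0,0,0,0,0],[0,0,0,0,0,0],[0,0,0,0,0,0],[0,0,0,0,0,0]]' 0.0917
python3 -m handwheel '[[0,0,-0.01,0,0,0],[0,0,-0.03,0,0,0],[0,0,-0.06,0,0,0],[0,0,-0.09,0,0,0],[0,0,-0.11,0,0,0],[0,0,-0.12,0,0,0],[0,0,-0.12,0,0,0],[0,0,-0.12,0,0,0]]'
python3 - <<'E'
from h import *
T=toolT(); im=env.get_image('wrist'); cv2.imwrite('pics/w7.png',im[:,:,::-1]); c=cam('wrist',T); b=env.get_image('scene')
print(T[:3,3]); uv=proj(c,(.448,-.15,.062)); print(uv)
for sm,vm in((90,110),(90,150),(60,170)): 
    r=blob(white(im,sm,vm),uv,60); print(r and (r,cast(c,r[0],.062)))
cv2.imwrite('pics/w7b.png',np.hstack([cv2.resize(im,(400,300)),cv2.resize(b[190:400,100:380],(400,300))])[:,:,::-1])
go([.4552,.140,.127])
E
```

```text
time: 11.97
ee_pos: [0.4479, -0.1498, 0.006]
ee_rot: [180.0, 0.0, -180.0]
wrist_force: [-0.1, -0.2, -0.1]
opening: 0.0916
grip_force: 0.0
time: 12.63
ee_pos: [0.448, -0.1498, 0.1261]
ee_rot: [-180.0, 0.0, -180.0]
wrist_force: [0.2, -1.2, -0.3]
opening: 0.0915
grip_force: 0.0
[ 0.44796166 -0.14984102  0.12606433]
[279.42286537 214.72738798]
((array([278.71681416, 216.52986726]), array([261, 200,  36,  34, 904], dtype=int32)), array([ 0.44963767, -0.15060492]))
None
None
shift [-0.008   0.2894 -0.0018] rv [ 0.001 -0.002  0.   ] tcp [ 0.4472 -0.1494  0.1249]
```

View pics/w7b.png

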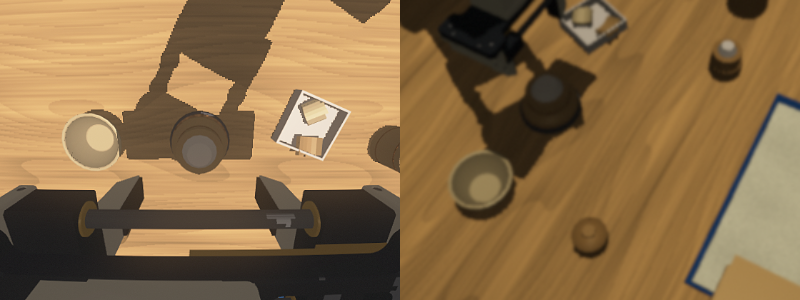

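The base stands upright on the stand, with its boss at about (199,152) in the left half, i.e. (0.449,-0.150). Next is the belly.

```bash
python3 -m handwheel '[[-0.008,0.03,-0.01,0,0,0],[-0.008,0.07,-0.01,0,0,0],[-0.008,0.11,-0.01,0,0,0],[-0.008,0.15,-0.01,0,0,0],[-0.008,0.19,-0.01,0,0,0],[-0.008,0.23,-0.01,0,0,0],[-0.008,0.265,0,0,0,0],[-0.008,0.2894,0,0,0,0]]'
python3 -m handwheel '[[0,0,0,0,0,0],[0,0,0,0,0,0],[0,0,0,0,0,0],[0,0,0,0,0,0],[0,0,0,0,0,0]]'
cat >> h.py <<'E'
def boss(est,ztop,half=60):
    """boss top from wrist image; prints cast of bright blob"""
    T=toolT(); im=env.get_image('wrist'); c=cam('wrist',T); uv=proj(c,(*est,ztop)); print('pred',uv.round(1))
    v=cv2.cvtColor(im,cv2.COLOR_RGB2HSV); print('pix',v[int(uv[1]),int(uv[0])])
    for vm in (90,130,180,215):
        r=blob(white(im,90,vm),uv,half)
        if r: print(vm,r[0].round(1),r[1],cast(c,r[0],ztop).round(4))
    return im
E
python3 - <<'E'
from h import *
im=boss((.4552,.14),.067); cv2.imwrite('pics/w8.png',im[:,:,::-1]); go([.455,.14,.008])
E
```

```text
time: 13.4
ee_pos: [0.4539, 0.1423, 0.1236]
ee_rot: [180.0, -0.2, -179.9]
wrist_force: [-0.1, 0.2, -0.2]
opening: 0.0917
grip_force: 0.0
time: 13.82
ee_pos: [0.4559, 0.1385, 0.1259]
ee_rot: [-180.0, -0.0, 179.9]
wrist_force: [-0.0, -1.0, 0.0]
opening: 0.0913
grip_force: 0.0
pred [281.4 215.9]
pix [ 16  49 115]
90 [280.7 210.9] [ 256  187   50   48 1864] [0.4507 0.1394]
shift [0.001  0.0015 0.118 ] rv [-0.    -0.    -0.002] tcp [0.456  0.1385 0.126 ]
```

```bash
python3 -m handwheel '[[0.001,0.001,0.02,0,0,0],[0.001,0.001,0.04,0,0,0],[0.001,0.001,0.06,0,0,0],[0.001,0.001,0.08,0,0,0],[0.001,0.001,0.095,0,0,0],[0.001,0.001,0.105,0,0,0],[0.001,0.001,0.105,0,0,0],[0.001,0.001,0.105,0,0,0]]'
python3 -m handwheel '[[0,0,0.004,0,0,0],[0,0,0.008,0,0,0],[0,0,0.011,0,0,0],[0,0,0.013,0,0,0],[0,0,0.013,0,0,0]]'
```

```text
time: 14.53
ee_pos: [0.4548, 0.14, 0.0209]
ee_rot: [-180.0, -0.0, 180.0]
wrist_force: [0.7, 0.5, -0.0]
opening: 0.092
grip_force: 0.0
time: 14.95
ee_pos: [0.4547, 0.1406, 0.0078]
ee_rot: [180.0, -0.0, -180.0]
wrist_force: [-0.6, -0.4, 0.2]
opening: 0.0916
grip_force: 0.0
```

```bash
python3 -m handwheel '[[0,0,0,0,0,0],[0,0,0,0,0,0],[0,0,0,0,0,0],[0,0,0,0,0,0],[0,0,0,0,0,0],[0,0,0,0,0,0],[0,0,0,0,0,0],[0,0,0,0,0,0]]' 0.045 20
```

```text
time: 15.62
ee_pos: [0.4549, 0.1406, 0.0081]
ee_rot: [180.0, 0.0, -180.0]
wrist_force: [-0.3, -0.2, 0.9]
opening: 0.0592
grip_force: 20.0
```

```bash
python3 -m handwheel '[[0,0,-0.01,0,0,0],[0,0,-0.03,0,0,0],[0,0,-0.05,0,0,0],[0,0,-0.07,0,0,0],[0,0,-0.085,0,0,0],[0,0,-0.095,0,0,0],[0,0,-0.095,0,0,0]]'
python3 -m handwheel '[[0,-0.01,0,0,0,0],[0.001,-0.035,0,0,0,0],[0.002,-0.07,0,0,0,0],[0.003,-0.105,0,0,0,0],[0.004,-0.14,0,0,0,0],[0.005,-0.175,0,0,0,0],[0.006,-0.21,0,0,0,0],[0.0065,-0.24,0,0,0,0]]'
python3 -m handwheel '[[0,-0.025,0,0,0,0],[0,-0.042,0,0,0,0],[0,-0.05,0,0,0,0],[0,-0.0505,0,0,0,0],[0,-0.0505,0,0,0,0],[0,-0.0505,0,0,0,0]]'
python3 - <<'E'
from h import *
go([.4485,-.15,.058]); im=env.get_image('wrist'); cv2.imwrite('pics/w9.png',im[:,:,::-1])
E
```

```text
time: 16.2
ee_pos: [0.456, 0.1408, 0.1049]
ee_rot: [180.0, 0.2, -180.0]
wrist_force: [0.4, -0.8, -1.3]
opening: 0.0598
grip_force: 20.0
time: 16.87
ee_pos: [0.447, -0.1018, 0.1018]
ee_rot: [180.0, -0.1, 180.0]
wrist_force: [0.6, 0.1, -1.5]
opening: 0.0594
grip_force: 20.0
time: 17.37
ee_pos: [0.4479, -0.1489, 0.1025]
ee_rot: [179.9, -0.1, -180.0]
wrist_force: [0.3, -0.4, -1.3]
opening: 0.0595
grip_force: 20.0
shift [-0.0006 -0.0012  0.0445] rv [ 0.001 -0.001  0.001] tcp [ 0.4479 -0.1489  0.1025]
```

View pics/w9.png

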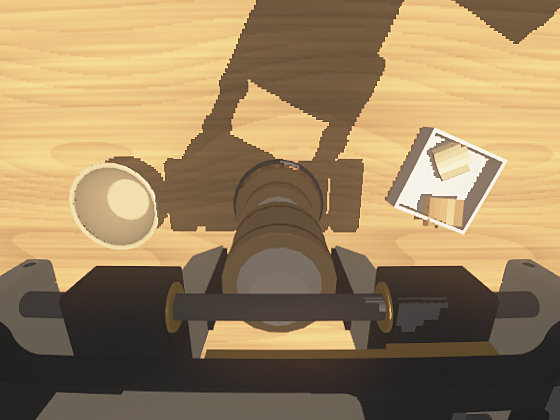

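The belly is held upright in line with the base: belly column 279, base column 279. I'll lower it.

```bash
python3 -m handwheel '[[0,0,0.008,0,0,0],[0,-0.0005,0.018,0,0,0],[0,-0.0005,0.026,0,0,0],[0,-0.0005,0.032,0,0,0],[0,-0.0005,0.036,0,0,0],[0,-0.0005,0.038,0,0,0],[0,-0.0005,0.038,0,0,0]]'
python3 -m handwheel '[[0,0,0.001,0,0,0],[0,0,0.002,0,0,0],[0,0,0.003,0,0,0],[0,0,0.004,0,0,0],[0,0,0.004,0,0,0],[0,0,0.004,0,0,0]]'
```

```text
time: 18.0
ee_pos: [0.4482, -0.1502, 0.0646]
ee_rot: [180.0, -0.0, -180.0]
wrist_force: [0.1, -1.4, -1.1]
opening: 0.0595
grip_force: 20.0
time: 18.5
ee_pos: [0.4484, -0.1504, 0.061]
ee_rot: [180.0, 0.0, -180.0]
wrist_force: [-0.8, -0.4, -1.7]
opening: 0.0597
grip_force: 20.0
```

```bash
python3 -m handwheel '[[0,0,0.001,0,0,0],[0,0,0.002,0,0,0],[0,0,0.0025,0,0,0],[0,0,0.0025,0,0,0]]'
python3 -m handwheel '[[0,0,0.0005,0,0,0],[0,0,0.001,0,0,0],[0,0,0.001,0,0,0],[0,0,0.001,0,0,0]]'
```

```text
time: 18.83
ee_pos: [0.4483, -0.1503, 0.0584]
ee_rot: [180.0, -0.0, -180.0]
wrist_force: [-0.8, -0.6, -0.9]
opening: 0.0599
grip_force: 20.0
time: 19.17
ee_pos: [0.4485, -0.1504, 0.0581]
ee_rot: [-180.0, 0.0, -180.0]
wrist_force: [-2.1, 0.5, 5.1]
opening: 0.0593
grip_force: 20.0
```

Seated, with contact at the expected height. Release, rise and go to the shoulder.

```bash
python3 -m handwheel '[[0,0,0,0,0,0],[0,0,0,0,0,0],[0,0,0,0,0,0],[0,0,0,0,0,0],[0,0,0,0,0,0],[0,0,0,0,0,0],[0,0,0,0,0,0],[0,0,0,0,0,0]]' 0.0917
python3 -m handwheel '[[0,0,-0.01,0,0,0],[0,0,-0.03,0,0,0],[0,0,-0.06,0,0,0],[0,0,-0.09,0,0,0],[0,0,-0.105,0,0,0],[0,0,-0.11,0,0,0],[0,0,-0.11,0,0,0],[0,0,-0.11,0,0,0]]'
python3 - <<'E'
from h import *
im=boss((.4485,-.1503),.117); cv2.imwrite('pics/w10.png',im[:,:,::-1]); go([.4608,.3005,.13])
E
```

```text
time: 19.83
ee_pos: [0.4484, -0.1504, 0.0575]
ee_rot: [180.0, -0.0, -180.0]
wrist_force: [0.6, -0.9, -0.0]
opening: 0.0919
grip_force: 0.0
time: 20.5
ee_pos: [0.4479, -0.1501, 0.1666]
ee_rot: [180.0, -0.1, -180.0]
wrist_force: [-0.4, 1.6, -0.1]
opening: 0.0917
grip_force: 0.0
pred [279.4 221.2]
pix [ 16  53 111]
90 [278.3 216.1] [ 253  192   52   49 1972] [ 0.4441 -0.1512]
shift [-0.0133  0.4505  0.0367] rv [ 0.001 -0.002  0.   ] tcp [ 0.4476 -0.15    0.1662]
```

```bash
python3 -m handwheel '[[-0.001,0.03,0,0,0,0],[-0.002,0.07,0,0,0,0],[-0.003,0.11,0,0,0,0],[-0.004,0.15,0,0,0,0],[-0.005,0.19,0,0,0,0],[-0.006,0.23,0,0,0,0],[-0.007,0.27,0,0,0,0],[-0.008,0.31,0,0,0,0]]'
python3 -m handwheel '[[-0.002,0.035,0,0,0,0],[-0.004,0.07,0.01,0,0,0],[-0.005,0.1,0.02,0,0,0],[-0.005,0.125,0.03,0,0,0],[-0.005,0.138,0.035,0,0,0],[-0.005,0.14,0.035,0,0,0],[-0.005,0.14,0.035,0,0,0],[-0.005,0.14,0.035,0,0,0]]'
python3 - <<'E'
from h import *
im=boss((.4608,.3005),.054); cv2.imwrite('pics/w11.png',im[:,:,::-1]); go([.4608,.3005,-.007])
E
```

```text
time: 21.22
ee_pos: [0.4552, 0.1614, 0.166]
ee_rot: [-180.0, -0.2, -180.0]
wrist_force: [1.8, -0.5, 0.7]
opening: 0.0916
grip_force: 0.0
time: 21.88
ee_pos: [0.4614, 0.2984, 0.1325]
ee_rot: [-180.0, -0.0, 180.0]
wrist_force: [-0.1, -0.7, -1.2]
opening: 0.0916
grip_force: 0.0
pred [281.9 208.9]
pix [ 16  51 116]
90 [282.1 204.1] [265 188  35  34 921] [0.4563 0.3007]
shift [0.0009 0.0022 0.1399] rv [-0.     0.    -0.001] tcp [0.4617 0.2983 0.1329]
```

```bash
python3 -m handwheel '[[0.001,0.0025,0.02,0,0,0],[0.001,0.0025,0.045,0,0,0],[0.001,0.0025,0.07,0,0,0],[0.001,0.0025,0.095,0,0,0],[0.001,0.0025,0.115,0,0,0],[0.001,0.0025,0.125,0,0,0],[0.001,0.0025,0.125,0,0,0],[0.001,0.0025,0.125,0,0,0]]'
python3 -m handwheel '[[0,0,0.004,0,0,0],[0,0,0.008,0,0,0],[0,0,0.012,0,0,0],[0,0,0.014,0,0,0],[0,0,0.014,0,0,0]]'
python3 -m handwheel '[[0,0,0.002,0,0,0],[0,0,0.004,0,0,0],[0,0,0.004,0,0,0],[0,0,0.004,0,0,0]]'
```

```text
time: 22.6
ee_pos: [0.461, 0.3015, 0.0082]
ee_rot: [180.0, 0.0, 180.0]
wrist_force: [0.8, -0.3, 0.8]
opening: 0.0915
grip_force: 0.0
time: 23.02
ee_pos: [0.4601, 0.3021, -0.0068]
ee_rot: [-180.0, -0.0, -180.0]
wrist_force: [1.3, 0.2, 0.2]
opening: 0.0916
grip_force: 0.0
time: 23.35
ee_pos: [0.4602, 0.3021, -0.0106]
ee_rot: [-180.0, -0.0, -180.0]
wrist_force: [0.4, -0.4, 0.4]
opening: 0.0915
grip_force: 0.0
```

```bash
python3 -m handwheel '[[0,0,0.001,0,0,0],[0,0,0.002,0,0,0],[0,0,0.002,0,0,0],[0,0,0.002,0,0,0]]'
python3 -m handwheel '[[0,0,0,0,0,0],[0,0,0,0,0,0],[0,0,0,0,0,0],[0,0,0,0,0,0],[0,0,0,0,0,0],[0,0,0,0,0,0],[0,0,0,0,0,0],[0,0,0,0,0,0]]' 0.045 20
```

```text
time: 23.68
ee_pos: [0.4603, 0.3021, -0.0125]
ee_rot: [180.0, -0.0, -180.0]
wrist_force: [-1.1, 0.7, -0.4]
opening: 0.0916
grip_force: 0.0
time: 24.35
ee_pos: [0.4603, 0.3021, -0.0124]
ee_rot: [180.0, 0.0, -180.0]
wrist_force: [-0.1, -0.7, 0.1]
opening: 0.0591
grip_force: 20.0
```

```bash
python3 -m handwheel '[[0,0,-0.01,0,0,0],[0,0,-0.03,0,0,0],[0,0,-0.055,0,0,0],[0,0,-0.08,0,0,0],[0,0,-0.105,0,0,0],[0,0,-0.13,0,0,0],[0,0,-0.145,0,0,0],[0,0,-0.15,0,0,0]]'
python3 -m handwheel '[[0,-0.015,0,0,0,0],[0.002,-0.045,0,0,0,0],[0.003,-0.08,0,0,0,0],[0.004,-0.115,0,0,0,0],[0.005,-0.15,0,0,0,0],[0.006,-0.185,0,0,0,0],[0.008,-0.22,0,0,0,0],[0.01,-0.25,0,0,0,0]]'
python3 -m handwheel '[[0,-0.035,0,0,0,0],[0,-0.07,0,0,0,0],[0.001,-0.105,0,0,0,0],[0.001,-0.14,0,0,0,0],[0.001,-0.17,0,0,0,0],[0.002,-0.19,0,0,0,0],[0.002,-0.2,0,0,0,0],[0.002,-0.202,0,0,0,0]]'
python3 -m handwheel '[[0,0,0,0,0,0],[0,0,0,0,0,0],[0,0,0,0,0,0],[0,0,0,0,0,0],[0,0,0,0,0,0]]'
python3 -c "
from h import *
go([.4483,-.1503,.0926])"
```

```text
time: 25.02
ee_pos: [0.4615, 0.3027, 0.141]
ee_rot: [179.9, 0.3, -180.0]
wrist_force: [-0.2, 0.8, -2.0]
opening: 0.0592
grip_force: 20.0
time: 25.68
ee_pos: [0.4494, 0.0501, 0.1371]
ee_rot: [-180.0, -0.1, 180.0]
wrist_force: [1.5, 0.8, -1.6]
opening: 0.0591
grip_force: 20.0
time: 26.35
ee_pos: [0.448, -0.1511, 0.137]
ee_rot: [180.0, -0.0, 179.9]
wrist_force: [0.8, 0.6, -1.3]
opening: 0.0591
grip_force: 20.0
time: 26.77
ee_pos: [0.4485, -0.149, 0.1376]
ee_rot: [180.0, 0.0, -179.9]
wrist_force: [0.5, -0.4, -1.6]
opening: 0.0592
grip_force: 20.0
shift [ 0.0002 -0.0013  0.045 ] rv [0.    0.    0.002] tcp [ 0.4485 -0.149   0.1376]
```

```bash
python3 -m handwheel '[[0,0,0.008,0,0,0],[0,-0.0005,0.018,0,0,0],[0,-0.0005,0.028,0,0,0],[0,-0.0005,0.035,0,0,0],[0,-0.0005,0.038,0,0,0],[0,-0.0005,0.04,0,0,0],[0,-0.0005,0.04,0,0,0],[0,-0.0005,0.04,0,0,0]]'
python3 -m handwheel '[[0,0,0.001,0,0,0],[0,0,0.002,0,0,0],[0,0,0.003,0,0,0],[0,0,0.004,0,0,0],[0,0,0.004,0,0,0],[0,0,0.004,0,0,0]]'
```

```text
time: 27.43
ee_pos: [0.4486, -0.1505, 0.0977]
ee_rot: [-180.0, 0.0, -180.0]
wrist_force: [-0.4, -0.2, -0.3]
opening: 0.059
grip_force: 20.0
time: 27.93
ee_pos: [0.4484, -0.1504, 0.0935]
ee_rot: [180.0, 0.0, -180.0]
wrist_force: [0.6, -0.1, -2.1]
opening: 0.0593
grip_force: 20.0
```

```bash
python3 -m handwheel '[[0,0,0.0005,0,0,0],[0,0,0.001,0,0,0],[0,0,0.0015,0,0,0],[0,0,0.0015,0,0,0],[0,0,0.0015,0,0,0]]'
```

```text
time: 28.35
ee_pos: [0.4485, -0.1504, 0.0925]
ee_rot: [-180.0, 0.0, -180.0]
wrist_force: [-1.6, 1.3, 6.0]
opening: 0.0596
grip_force: 20.0
```

Seated. Release and rise, then check the last joint for the turned grasp at the neck, which keeps the gripper body away from the bottle.

```bash
python3 -m handwheel '[[0,0,0,0,0,0],[0,0,0,0,0,0],[0,0,0,0,0,0],[0,0,0,0,0,0],[0,0,0,0,0,0],[0,0,0,0,0,0],[0,0,0,0,0,0],[0,0,0,0,0,0]]' 0.0917
python3 -m handwheel '[[0,0,-0.01,0,0,0],[0,0,-0.03,0,0,0],[0,0,-0.06,0,0,0],[0,0,-0.09,0,0,0],[0,0,-0.105,0,0,0],[0,0,-0.11,0,0,0],[0,0,-0.11,0,0,0],[0,0,-0.11,0,0,0]]'
python3 - <<'E'
from h import *
im=boss((.4484,-.1504),.173); cv2.imwrite('pics/w12.png',im[:,:,::-1]); print(env.state()['qpos'])
go([.638,.0277,.17],-90);go([.638,.0277,.17],180)
E
```

```text
time: 29.02
ee_pos: [0.4484, -0.1504, 0.0919]
ee_rot: [180.0, -0.0, -180.0]
wrist_force: [0.3, 0.2, 0.0]
opening: 0.0913
grip_force: 0.0
time: 29.68
ee_pos: [0.4479, -0.1501, 0.2011]
ee_rot: [180.0, -0.1, -180.0]
wrist_force: [-0.8, -0.3, -1.0]
opening: 0.0915
grip_force: 0.0
pred [279.3 231. ]
pix [ 14  53 111]
90 [278.3 218.8] [ 259  200   40   38 1159] [ 0.4387 -0.1512]
[-2.78441048e+01  1.42410442e+01  9.52783529e+01  5.67046108e-03
  7.06251875e+01 -1.17853738e+02]
shift [-0.1904  0.1777  0.0304] rv [ 3.000e-03 -1.000e-03 -1.571e+00] tcp [ 0.4477 -0.15    0.2006]
shift [-0.1904  0.1777  0.0304] rv [ 0.001 -0.002  0.   ] tcp [ 0.4477 -0.15    0.2006]
```

```bash
python3 -m handwheel '[[-0.02,0.02,0,0,0,0.1],[-0.045,0.04,0,0,0,0.22],[-0.07,0.065,0,0,0,0.34],[-0.095,0.09,0,0,0,0.46],[-0.12,0.115,0,0,0,0.58],[-0.145,0.14,0,0,0,0.7],[-0.17,0.16,0,0,0,0.82],[-0.19,0.1775,0,0,0,0.94]]'
python3 -m handwheel '[[0,0,0.01,0,0,0.12],[0,0,0.02,0,0,0.24],[0,0,0.03,0,0,0.36],[0,0,0.04,0,0,0.48],[0,0,0.05,0,0,0.6],[0,0,0.06,0,0,0.631],[0,0,0.06,0,0,0.631],[0,0,0.06,0,0,0.631]]'
python3 - <<'E'
from h import *
im=boss((.638,.0277),.057); cv2.imwrite('pics/w13.png',im[:,:,::-1]); go([.638,.0277,-.01],90)
E
```

```text
time: 30.4
ee_pos: [0.6391, 0.0291, 0.1996]
ee_rot: [-179.9, -0.1, 125.9]
wrist_force: [1.4, -0.6, 0.2]
opening: 0.0916
grip_force: 0.0
time: 31.07
ee_pos: [0.6374, 0.0272, 0.1401]
ee_rot: [-179.8, -0.0, 90.1]
wrist_force: [-1.1, 0.6, 0.5]
opening: 0.0921
grip_force: 0.0
pred [280.6 205.8]
pix [ 14  49 115]
90 [281.9 203.8] [268 190  29  28 648] [0.6392 0.0296]
shift [0.0005 0.0002 0.1511] rv [-0.002 -0.     0.001] tcp [0.638  0.0271 0.1411]
```

View pics/w13.png

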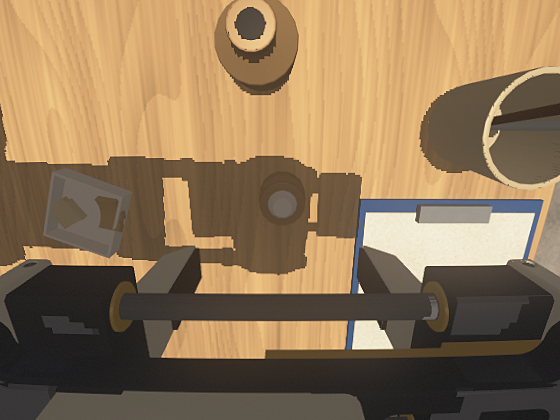

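The neck's boss is at (282,204), between the fingers. The bottle is well ahead at (255,45) and the clipboard is outside finger reach.

```bash
python3 -m handwheel '[[0.0005,0.001,0.02,0,0,0],[0.0005,0.001,0.045,0,0,0],[0.0005,0.001,0.07,0,0,0],[0.0005,0.001,0.095,0,0,0],[0.0005,0.001,0.12,0,0,0],[0.0005,0.001,0.135,0,0,0],[0.0005,0.001,0.138,0,0,0],[0.0005,0.001,0.138,0,0,0]]'
python3 -m handwheel '[[0,0,0.004,0,0,0],[0,0,0.008,0,0,0],[0,0,0.01,0,0,0],[0,0,0.01,0,0,0],[0,0,0.01,0,0,0]]'
python3 -m handwheel '[[0,0,0.002,0,0,0],[0,0,0.004,0,0,0],[0,0,0.004,0,0,0],[0,0,0.004,0,0,0]]'
```

```text
time: 31.78
ee_pos: [0.639, 0.0277, 0.0034]
ee_rot: [-179.9, -0.0, 90.0]
wrist_force: [-0.0, -0.4, 1.4]
opening: 0.0919
grip_force: 0.0
time: 32.2
ee_pos: [0.6396, 0.0276, -0.0055]
ee_rot: [180.0, -0.0, 90.0]
wrist_force: [-0.7, -0.2, 0.5]
opening: 0.0922
grip_force: 0.0
time: 32.53
ee_pos: [0.6393, 0.0277, -0.0101]
ee_rot: [-180.0, -0.0, 90.0]
wrist_force: [0.3, 0.2, 0.1]
opening: 0.0916
grip_force: 0.0
```

```bash
python3 -m handwheel '[[0,0,0.002,0,0,0],[0,0,0.004,0,0,0],[0,0,0.004,0,0,0],[0,0,0.004,0,0,0]]'
python3 -m handwheel '[[0,0,0,0,0,0],[0,0,0,0,0,0],[0,0,0,0,0,0],[0,0,0,0,0,0],[0,0,0,0,0,0],[0,0,0,0,0,0],[0,0,0,0,0,0],[0,0,0,0,0,0]]' 0.035 15
python3 -m handwheel '[[0,0,0,0,0,0],[0,0,0,0,0,0]]'
```

```text
time: 32.87
ee_pos: [0.6392, 0.0277, -0.0142]
ee_rot: [-180.0, -0.0, 90.0]
wrist_force: [-0.4, 0.0, 0.4]
opening: 0.0916
grip_force: 0.0
time: 33.53
ee_pos: [0.6394, 0.0276, -0.0139]
ee_rot: [180.0, -0.0, 90.0]
wrist_force: [0.8, 0.1, 0.8]
opening: 0.0469
grip_force: 15.0
time: 33.7
ee_pos: [0.6394, 0.0277, -0.0139]
ee_rot: [180.0, -0.0, 90.0]
wrist_force: [0.3, 0.3, -0.7]
opening: 0.0473
grip_force: 15.0
```

```bash
python3 -m handwheel '[[0,0,-0.01,0,0,0],[0,0,-0.03,0,0,0],[0,0,-0.06,0,0,0],[0,0,-0.09,0,0,0],[0,0,-0.12,0,0,0],[0,0,-0.15,0,0,0],[0,0,-0.175,0,0,0],[0,0,-0.185,0,0,0]]'
python3 -m handwheel '[[-0.01,-0.01,0,0,0,0],[-0.03,-0.032,0,0,0,0],[-0.055,-0.06,0,0,0,0],[-0.08,-0.087,0,0,0,0],[-0.11,-0.117,0,0,0,0],[-0.135,-0.145,0,0,0,0],[-0.16,-0.172,0,0,0,0],[-0.175,-0.187,0,0,0,0]]'
python3 -m handwheel '[[-0.003,-0.003,0,0,0,0],[-0.003,-0.004,0,0,0,0],[-0.003,-0.004,0,0,0,0],[-0.003,-0.004,0,0,0,0],[-0.003,-0.004,0,0,0,0],[-0.003,-0.004,0,0,0,0]]'
python3 - <<'E'
from h import *
go([.4484,-.1504,.133],90); im=env.get_image('wrist'); cv2.imwrite('pics/w14.png',im[:,:,::-1])
E
```

```text
time: 34.37
ee_pos: [0.641, 0.0276, 0.1762]
ee_rot: [179.6, 0.0, 90.0]
wrist_force: [0.2, 0.6, -0.1]
opening: 0.0472
grip_force: 15.0
time: 35.03
ee_pos: [0.4491, -0.1487, 0.1705]
ee_rot: [-179.9, -0.0, 89.9]
wrist_force: [0.6, -0.2, -1.1]
opening: 0.0473
grip_force: 15.0
time: 35.53
ee_pos: [0.4489, -0.1496, 0.1708]
ee_rot: [-180.0, -0.0, 90.1]
wrist_force: [-0.9, -0.2, -0.2]
opening: 0.047
grip_force: 15.0
shift [-0.0008 -0.0005  0.0378] rv [-0.    -0.     0.002] tcp [ 0.4489 -0.1496  0.1708]
```

View pics/w14.png

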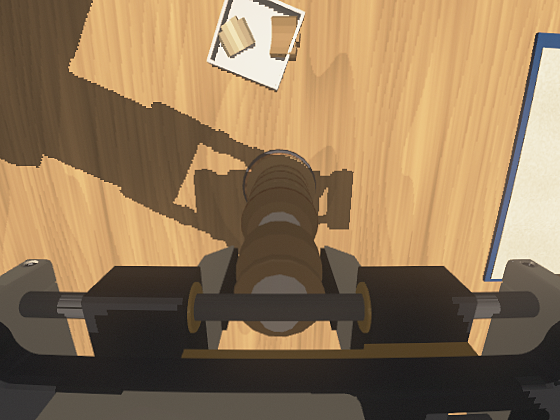

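The stack below and the held neck share one axis near column 279–280, so I'll lower it.

```bash
python3 -m handwheel '[[-0.0005,-0.0005,0.008,0,0,0],[-0.0005,-0.0005,0.016,0,0,0],[-0.0005,-0.0005,0.024,0,0,0],[-0.0005,-0.0005,0.03,0,0,0],[-0.0005,-0.0005,0.033,0,0,0],[-0.0005,-0.0005,0.033,0,0,0],[-0.0005,-0.0005,0.033,0,0,0]]'
python3 -m handwheel '[[0,0,0.001,0,0,0],[0,0,0.002,0,0,0],[0,0,0.003,0,0,0],[0,0,0.004,0,0,0],[0,0,0.004,0,0,0],[0,0,0.004,0,0,0]]'
```

```text
time: 36.17
ee_pos: [0.4478, -0.1509, 0.1378]
ee_rot: [-180.0, -0.0, 90.0]
wrist_force: [0.5, 0.5, 0.0]
opening: 0.0467
grip_force: 15.0
time: 36.67
ee_pos: [0.4479, -0.1509, 0.134]
ee_rot: [180.0, -0.0, 90.0]
wrist_force: [-0.1, 0.3, -1.5]
opening: 0.0471
grip_force: 15.0
```

```bash
python3 -m handwheel '[[0,0,0.0005,0,0,0],[0,0,0.001,0,0,0],[0,0,0.0015,0,0,0],[0,0,0.0015,0,0,0],[0,0,0.0015,0,0,0]]'
```

```text
time: 37.08
ee_pos: [0.448, -0.1509, 0.1329]
ee_rot: [180.0, 0.0, 90.0]
wrist_force: [-0.6, 0.9, 5.3]
opening: 0.047
grip_force: 15.0
```

```bash
python3 -m handwheel '[[0,0,0,0,0,0],[0,0,0,0,0,0],[0,0,0,0,0,0],[0,0,0,0,0,0],[0,0,0,0,0,0],[0,0,0,0,0,0],[0,0,0,0,0,0],[0,0,0,0,0,0]]' 0.0917
python3 -m handwheel '[[0,0,-0.01,0,0,0],[0,0,-0.03,0,0,0],[0,0,-0.06,0,0,0],[0,0,-0.085,0,0,0],[0,0,-0.095,0,0,0],[0,0,-0.1,0,0,0],[0,0,-0.1,0,0,0],[0,0,-0.1,0,0,0]]'
python3 -m handwheel '[[-0.02,0.02,0,0,0,0],[-0.045,0.05,0,0,0,0],[-0.07,0.08,0,0,0,0],[-0.095,0.11,0,0,0,0],[-0.12,0.135,0,0,0,0],[-0.137,0.1535,0.02,0,0,0],[-0.137,0.1535,0.055,0,0,0],[-0.137,0.1535,0.09,0,0,0]]'
python3 -m handwheel '[[0,0,0,0,0,0],[0,0,0,0,0,0],[0,0,0,0,0,0],[0,0,0,0,0,0],[0,0,0,0,0,0]]'
python3 - <<'E'
from h import *
T=toolT(); c=cam('wrist',T); print(proj(c,(.6015,-.2878,.033))); go([.6015,-.2878,-.014],90); im=env.get_image('wrist'); b=env.get_image('scene')
cv2.imwrite('pics/w15.png',np.hstack([cv2.resize(im,(400,300)),cv2.resize(b[170:380,100:380],(400,300))])[:,:,::-1])
cv2.imwrite('pics/w15b.png',im[:,:,::-1])
E
```

```text
time: 37.75
ee_pos: [0.4479, -0.1508, 0.1325]
ee_rot: [-180.0, -0.0, 90.0]
wrist_force: [0.7, -0.0, -0.4]
opening: 0.091
grip_force: 0.0
time: 38.42
ee_pos: [0.4475, -0.1507, 0.2318]
ee_rot: [-179.9, -0.0, 90.0]
wrist_force: [0.2, -0.1, -0.6]
opening: 0.0918
grip_force: 0.0
time: 39.08
ee_pos: [0.6018, -0.2889, 0.1394]
ee_rot: [-180.0, -0.0, 89.9]
wrist_force: [0.3, 0.3, -1.0]
opening: 0.0919
grip_force: 0.0
time: 39.5
ee_pos: [0.6024, -0.2883, 0.1453]
ee_rot: [179.8, 0.1, 90.0]
wrist_force: [-0.3, 0.1, 0.0]
opening: 0.0915
grip_force: 0.0
[278.25609214 196.9613532 ]
shift [ 0.0009 -0.0015  0.1593] rv [0.004 0.002 0.   ] tcp [ 0.6024 -0.2883  0.1453]
```

View pics/w15.png

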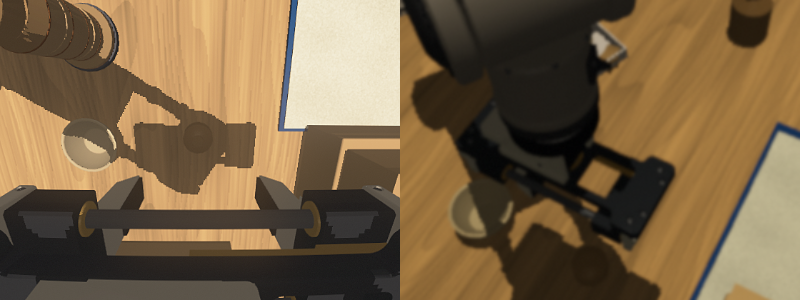

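The cap is at wrist (277,193), as predicted. A cardboard box sits 2 cm past the gripper's end in this orientation, so I'll turn back to yaw 180 for the cap, stepping back while turning.

```bash
python3 -m handwheel '[[0,-0.03,0,0,0,0],[0,-0.05,0,0,0,-0.12],[0,-0.05,0,0,0,-0.24],[0,-0.05,0,0,0,-0.36],[0,-0.05,0,0,0,-0.48],[0,-0.05,0,0,0,-0.6],[0,-0.05,0,0,0,-0.72],[0,-0.05,0,0,0,-0.84]]'
python3 -m handwheel '[[0,0,0,0,0,-0.12],[0,0,0,0,0,-0.24],[0,0,0,0,0,-0.36],[0,0,0,0,0,-0.48],[0,0,0,0,0,-0.6],[0,0,0,0,0,-0.72],[0,0,0,0,0,-0.731],[0,0,0,0,0,-0.731]]'
python3 -c "
from h import *
go([.6015,-.2878,.06],180)"
```

```text
time: 40.27
ee_pos: [0.5516, -0.288, 0.1436]
ee_rot: [180.0, 0.1, 138.5]
wrist_force: [0.5, -0.0, -0.0]
opening: 0.0917
grip_force: 0.0
time: 40.93
ee_pos: [0.5516, -0.288, 0.1433]
ee_rot: [-180.0, 0.1, 179.9]
wrist_force: [0.4, -0.3, 0.3]
opening: 0.0916
grip_force: 0.0
shift [-0.0498  0.0004  0.0833] rv [-0.001  0.001 -0.003] tcp [ 0.5516 -0.288   0.1433]
```

```bash
python3 -m handwheel '[[-0.02,0,0.01,0,0,0],[-0.04,0,0.03,0,0,0],[-0.0495,0,0.05,0,0,0],[-0.0495,0,0.07,0,0,0],[-0.0495,0,0.08,0,0,0],[-0.0495,0,0.08,0,0,0],[-0.0495,0,0.08,0,0,0],[-0.0495,0,0.08,0,0,0]]'
python3 - <<'E'
from h import *
T=toolT(); c=cam('wrist',T); print(proj(c,(.6015,-.2878,.033)),proj(c,(.6015,-.2878,.022))); go([.6015,-.2878,-.014],180); im=env.get_image('wrist')
cv2.imwrite('pics/w16.png',im[150:320,190:370][:,:,::-1].repeat(3,0).repeat(3,1))
E
```

```text
time: 41.6
ee_pos: [0.6014, -0.2885, 0.0642]
ee_rot: [-179.9, 0.1, 179.9]
wrist_force: [0.1, -0.3, -0.3]
opening: 0.0916
grip_force: 0.0
[280.63431101 228.84943108] [280.56642037 223.69247669]
shift [0.0001 0.0008 0.0782] rv [-0.001  0.002 -0.001] tcp [ 0.6014 -0.2885  0.0642]
```

View pics/w16.png

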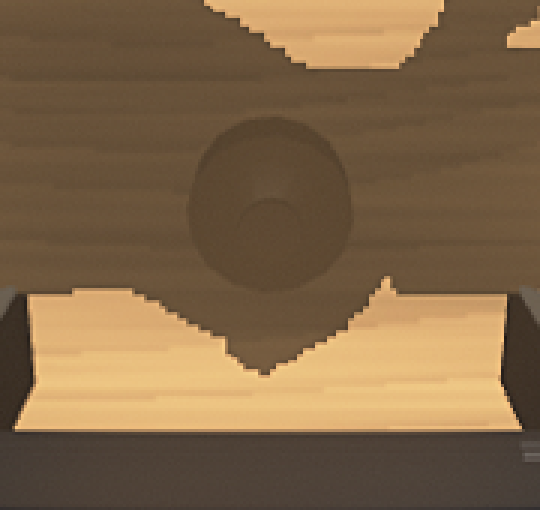

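The cap's button is at full-image (280,226), 1–2 mm nearer the robot than predicted. I'll shift 1.5 mm and descend.

```bash
python3 -m handwheel '[[0.0015,0,0.015,0,0,0],[0.0015,0.0005,0.035,0,0,0],[0.0015,0.0005,0.055,0,0,0],[0.0015,0.0005,0.068,0,0,0],[0.0015,0.0005,0.074,0,0,0],[0.0015,0.0005,0.076,0,0,0],[0.0015,0.0005,0.076,0,0,0],[0.0015,0.0005,0.076,0,0,0]]'
python3 -m handwheel '[[0,0,0.001,0,0,0],[0,0,0.003,0,0,0],[0,0,0.003,0,0,0],[0,0,0.003,0,0,0]]'
python3 -m handwheel '[[0,0,0,0,0,0],[0,0,0,0,0,0],[0,0,0,0,0,0],[0,0,0,0,0,0],[0,0,0,0,0,0],[0,0,0,0,0,0],[0,0,0,0,0,0],[0,0,0,0,0,0]]' 0.03 12
python3 -m handwheel '[[0,0,0,0,0,0],[0,0,0,0,0,0]]'
```

```text
time: 42.32
ee_pos: [0.6001, -0.2878, -0.0123]
ee_rot: [-179.9, 0.1, -180.0]
wrist_force: [-0.4, -0.2, -0.4]
opening: 0.0918
grip_force: 0.0
time: 42.65
ee_pos: [0.5994, -0.2873, -0.0163]
ee_rot: [-180.0, 0.0, -180.0]
wrist_force: [0.3, 0.0, 1.1]
opening: 0.0918
grip_force: 0.0
time: 43.32
ee_pos: [0.5994, -0.2873, -0.0165]
ee_rot: [180.0, 0.0, -180.0]
wrist_force: [0.6, -0.1, -0.4]
opening: 0.0435
grip_force: 12.0
time: 43.48
ee_pos: [0.5994, -0.2874, -0.0165]
ee_rot: [180.0, 0.0, -180.0]
wrist_force: [-0.0, 0.4, -0.2]
opening: 0.0438
grip_force: 12.0
```

```bash
python3 -m handwheel '[[0,0,-0.01,0,0,0],[0,0,-0.035,0,0,0],[0,0,-0.065,0,0,0],[0,0,-0.1,0,0,0],[0,0,-0.135,0,0,0],[0,0,-0.17,0,0,0],[0,0,-0.2,0,0,0],[0,0,-0.225,0,0,0]]'
python3 -m handwheel '[[0.005,0.005,-0.002,0,0,0],[0.025,0.022,-0.002,0,0,0],[0.05,0.045,-0.002,0,0,0],[0.075,0.068,-0.002,0,0,0],[0.1,0.09,-0.002,0,0,0],[0.122,0.11,-0.002,0,0,0],[0.14,0.126,-0.002,0,0,0],[0.15,0.136,-0.002,0,0,0]]'
python3 -m handwheel '[[0.001,0.0007,0,0,0,0],[0.001,0.0007,0,0,0,0],[0.001,0.0007,0,0,0,0],[0.001,0.0007,0,0,0,0],[0.001,0.0007,0,0,0,0],[0.001,0.0007,0,0,0,0]]'
python3 - <<'E'
from h import *
go([.4482,-.1506,.1765],180); im=env.get_image('wrist'); cv2.imwrite('pics/w17.png',im[:,:,::-1])
E
```

```text
time: 44.15
ee_pos: [0.5996, -0.2875, 0.2125]
ee_rot: [-179.9, 0.2, -180.0]
wrist_force: [0.0, -0.1, -1.1]
opening: 0.0438
grip_force: 12.0
time: 44.82
ee_pos: [0.4467, -0.1492, 0.2105]
ee_rot: [179.9, -0.1, -180.0]
wrist_force: [0.6, -1.1, -0.5]
opening: 0.0438
grip_force: 12.0
time: 45.32
ee_pos: [0.4487, -0.1511, 0.2102]
ee_rot: [180.0, -0.0, 180.0]
wrist_force: [0.1, 0.2, -1.3]
opening: 0.0434
grip_force: 12.0
shift [0.0004 0.0005 0.0337] rv [ 0. -0. -0.] tcp [ 0.4487 -0.1511  0.2102]
```

View pics/w17.png

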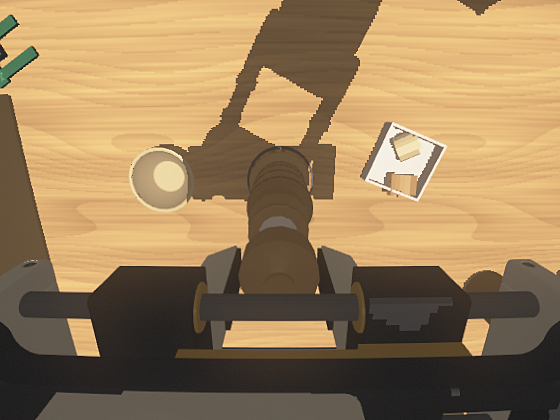

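The cap at (279,270) is above the neck's boss at (278,228) and aligned. Lowering.

```bash
python3 -m handwheel '[[0,0,0.006,0,0,0],[0,0,0.013,0,0,0],[0,0,0.02,0,0,0],[0,0,0.025,0,0,0],[0,0,0.028,0,0,0],[0,0,0.029,0,0,0],[0,0,0.029,0,0,0]]'
python3 -m handwheel '[[0,0,0.001,0,0,0],[0,0,0.002,0,0,0],[0,0,0.003,0,0,0],[0,0,0.004,0,0,0],[0,0,0.004,0,0,0],[0,0,0.004,0,0,0]]'
```

```text
time: 45.95
ee_pos: [0.4482, -0.1506, 0.1812]
ee_rot: [180.0, -0.0, -180.0]
wrist_force: [-0.1, 0.8, -1.2]
opening: 0.0437
grip_force: 12.0
time: 46.45
ee_pos: [0.4483, -0.1507, 0.1775]
ee_rot: [180.0, 0.0, -180.0]
wrist_force: [-0.3, -0.2, -0.3]
opening: 0.0439
grip_force: 12.0
```

```bash
python3 -m handwheel '[[0,0,0.0005,0,0,0],[0,0,0.001,0,0,0],[0,0,0.0015,0,0,0],[0,0,0.0015,0,0,0],[0,0,0.0015,0,0,0]]'
```

```text
time: 46.87
ee_pos: [0.4485, -0.1508, 0.1764]
ee_rot: [-180.0, 0.0, -180.0]
wrist_force: [0.1, -0.2, 3.3]
opening: 0.044
grip_force: 12.0
```

Seated at the expected height. Release, rise and retreat.

```bash
python3 -m handwheel '[[0,0,0,0,0,0],[0,0,0,0,0,0],[0,0,0,0,0,0],[0,0,0,0,0,0],[0,0,0,0,0,0],[0,0,0,0,0,0],[0,0,0,0,0,0],[0,0,0,0,0,0]]' 0.0917
python3 -m handwheel '[[0,0,-0.01,0,0,0],[0,0,-0.03,0,0,0],[0,0,-0.05,0,0,0],[0,0,-0.075,0,0,0],[0,0,-0.09,0,0,0],[0,0,-0.1,0,0,0],[0,0,-0.1,0,0,0],[0,0,-0.1,0,0,0]]'
python3 -m handwheel '[[0,0.02,0,0,0,0],[0,0.05,0,0,0,0],[0,0.08,0,0,0,0],[0,0.11,0,0,0,0],[0,0.14,0,0,0,0],[0,0.16,0,0,0,0],[0,0.16,0,0,0,0],[0,0.16,0,0,0,0]]'
python3 - <<'E'
from h import *
b=env.get_image('scene'); cv2.imwrite('pics/end.png',cv2.resize(b[90:390,100:500],(800,600))[:,:,::-1])
E
```

```text
time: 47.53
ee_pos: [0.4483, -0.1507, 0.176]
ee_rot: [180.0, -0.0, -180.0]
wrist_force: [-0.7, 0.1, -0.0]
opening: 0.0902
grip_force: 0.0
time: 48.2
ee_pos: [0.4484, -0.1507, 0.276]
ee_rot: [-180.0, 0.0, -180.0]
wrist_force: [-0.3, -0.6, -0.5]
opening: 0.0918
grip_force: 0.0
time: 48.87
ee_pos: [0.4478, 0.01, 0.275]
ee_rot: [180.0, -0.1, -179.9]
wrist_force: [0.3, 0.1, -0.4]
opening: 0.0914
grip_force: 0.0
```

View pics/end.png

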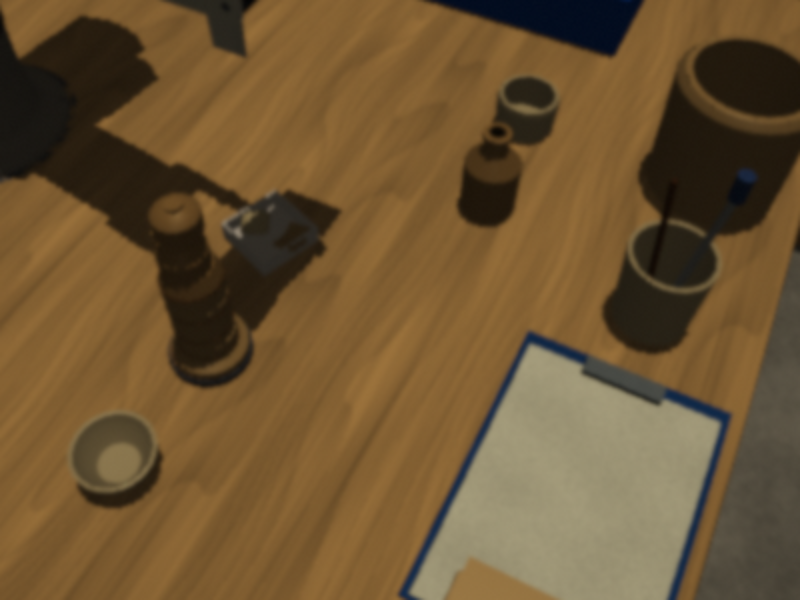

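The rebuilt bottle stands complete on the stand at (205,290), and the bottle, jar and bowl have not moved. I'll hand in the job.

```bash
python3 -c "
from rig import env
print(env.close_job())"
```

```text
the job is handed in; nothing more can be done
None
```

I rebuilt the bottle upright on the stand, base to cap, each piece seated at its expected height and released, with the whole bottle, jar and bowl untouched; I handed the job in at about 49 s, and no verdict was returned.

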